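Load a heater insert and switch on its warming cell

ROBOT

A 6-joint arm with a two-finger parallel gripper is mounted at the origin on a cart in front of the work surface, level with it; the furniture and walls round the work are solid. World frame = base frame: x ahead of the robot, y to its left, z up, the work surface at z = 0. Lengths are in mm, angles in degrees, forces in N, time in s.
With the tool pointing down it reaches from about 350 to 850 mm from the base axis. Payload 8.1 kg.
Tool frame: the origin (TCP) lies midway between the tips of the shut fingers; the grasp point (between the pads) lies 19 mm behind it (hold_point_z is the distance from the TCP to the grasp point, in mm); z points along the fingers, y is the direction in which the jaws open and shut (so a half turn about z gives the same grasp; the last joint's range is limited). The gripper opens to 85 mm and grips with 20 to 120 N. Pads are 22 mm wide; open, the fingers measure 114 mm over their backs; the gripper's body (76 mm by 85 mm) begins 54 mm behind the grasp point. The pads swing forward as they close: fully open they stand 13 mm farther back than shut.
Start: joints at [-69.924, 7.471, 85.268, -0, 87.261, -4.893], TCP at [253.301, -543.915, 211.092] pointing down, gripper open.
Joint ranges: [-169.43, 169.43], [-51.17, 129.36], [1.28, 143.12], [-76.62, 256.62], [0, 156.53], [-152.29, 152.29]. Speed limits (degrees/s): [136.94, 136.94, 159.86, 180, 180, 180].

INTERFACE

Orientations are given as [roll, pitch, yaw] about the fixed x, y, z axes, in that order (R = Rz(yaw) Ry(pitch) Rx(roll)).
In Python, from bench import sense, snapshot, camera_params, hand_in, hold_point_z gives the robot as it stands.
- The arm moves only by the tool servo_tool, never from a script. Its argument "motion" is a list of rows, each a list of 7 numbers: the finger opening in mm, from 0 to 85.4, then the shift along the tool's x, y, z in mm, then the turn, a rotation vector about the tool's x, y, z in rad. A call has 1 to 10 rows; each row shifts and turns the pose as measured when the row begins, along the tool's axes as they then stand; what a row does not reach is not made up. A row lasts 1/10 s, in which the tool goes at most 50 mm and 8.59 degrees, less where a joint would pass 70% of its speed; a pose out of reach is approached as far as the arm can. A call with a gripper value outside its range is refused whole. The fingers move at their own pace and stop on an object; "force" is the grip in N (left out, the last holds). Time passes only in rows, so rows that do not move let the fingers close. It gives the time, the measured TCP pose, the force and the opening at its end, in the units of the state.
- sense(): the state, without advancing time (a new reading comes with each control period).
- snapshot(name): name is "scene" or "side" or "wrist"; returns the picture (480x640x3 uint8, blue, green, red); there is no depth.
- camera_params(name): a dict with "fx", "fy", "cx", "cy" (pixels), "R" (3x3) and "t" (3): a world point X has camera coordinates R X + t; the wrist camera has in their place "tool_from_camera" (4x4, takes a point from camera to tool coordinates, whose origin is the TCP and whose axes are the flange's). Camera axes: x right, y down, z forward; pixel columns grow to the right and rows downward; lengths in mm; the calibration is good to about 2 mm. A picture is of the moment at which its call begins: read the wrist's pose just before it. camera_params takes no time and is no camera call.
- hand_in(): hands the job in, once; it reports no verdict.
The state is a dict: "time": time; "joint_pos": joint angles; "qd": joint speeds; "joint_efforts": joint torques, N m; "tool_pos": TCP position; "tcp_rot": TCP orientation; "ft_force": force on the tool from outside, world axes, zero at the start; "wrist_torque": the same for the moment, N m; "finger_gap": finger opening in mm.
Only numpy, scipy, OpenCV 4.12 (cv2) and the standard library are available. Lean on these libraries where they do the work, as an engineer would, in place of code of your own. Each camera call takes 0.05 s, during which the arm holds its last target. There are 200 camera calls.

TASK

Lay the copper heater insert in the free cell of the warming tray, flat in the middle of the dark pad and lengthwise like the pad; set it down, do not drop it. Then reach in under the visor with the tilted tool and nudge the slide switch right behind that cell across its detent, fully to the left, by its small ridge. The other two cells must stay cold: leave their switches off, the die trays in them where they are, and everything else on the worktop undisturbed.

Things in the scene. Friction and masses are not known exactly. Their poses are not given: they have to be found in the camera images.
- station: white and grey bench warming station, fixed, 186 mm deep (x), 250 wide (y), 111 tall. Origin on the worktop below the line where tray and switch face meet; x away from the robot, y left, z up. In front a low aluminium tray (x -97 to -3 mm) with three cells side by side; behind it a switch face rises from 26 mm high at x 0 to 80 mm at x 64, 40 degrees from level, one switch behind each cell.
- visor_lip (a point): middle of the front lower edge of the visor, a 6 mm sheet over the whole width of the switch face, underside 105 mm above the worktop, open at the sides. Its lip is 14 mm nearer the front than the ridges and 52 mm above their feet, so the switches are reached only from the front with the tool tilted back, best 40 degrees (square to the face).
- insert_center (a point): centre of the loose copper heater insert: copper-coloured block 38 mm (its x) by 68 (y) by 16 tall (screw heads to 18), 0.25 to 0.5 kg, lying flat on the worktop right of the station, this point 8 mm up. Grasp it across its 38 mm, near the top, so that the fingers stay above the tray's rims when it is put down.
- pad: dark rubber pad, 74 mm (its x) by 44 mm (y) by 3 mm, fixed to the floor of the one free cell, in its middle; origin at the centre of its underside, so its top is 15 mm above the worktop. Its long side lies along the station's x.
- cell0 (a point): centre of the floor of the left cell (86 mm along x, 66 along y inside; floor 12 mm, rims and 4 mm dividers 22 mm above the worktop; cells 70 mm apart). Axes as the station's.
- ridge0 (a point): foot of the left switch's ridge, mid-ridge, on the 40 degree sloping face (53 mm above the worktop); moves with the switch. x points up the slope, y along the sliding direction (to ON, left), z straight out of the face: 40 degrees from vertical, leaning to the front. The ridge is 8 mm wide (y), 18 mm long (x) and stands 7 mm out of the face; all else of the switch is flush.
- switch0 (a joint): the left slide switch, behind cell 0: 0 = off (right end), 0.016 m = fully on (left end, +y of the station, marked by a small dot). A detent holds it at both ends: about 5 N along the face starts it, then less, and past half-way (0.008 m) it snaps to the other end by itself.
- cell1 (a point): centre of the floor of the middle cell (86 mm along x, 66 along y inside; floor 12 mm, rims and 4 mm dividers 22 mm above the worktop; cells 70 mm apart). Axes as the station's.
- ridge1 (a point): foot of the middle switch's ridge, mid-ridge, on the 40 degree sloping face (53 mm above the worktop); moves with the switch. x points up the slope, y along the sliding direction (to ON, left), z straight out of the face: 40 degrees from vertical, leaning to the front. The ridge is 8 mm wide (y), 18 mm long (x) and stands 7 mm out of the face; all else of the switch is flush.
- switch1 (a joint): the middle slide switch, behind cell 1: 0 = off (right end), 0.016 m = fully on (left end, +y of the station, marked by a small dot). A detent holds it at both ends: about 5 N along the face starts it, then less, and past half-way (0.008 m) it snaps to the other end by itself.
- cell2 (a point): centre of the floor of the right cell (86 mm along x, 66 along y inside; floor 12 mm, rims and 4 mm dividers 22 mm above the worktop; cells 70 mm apart). Axes as the station's.
- ridge2 (a point): foot of the right switch's ridge, mid-ridge, on the 40 degree sloping face (53 mm above the worktop); moves with the switch. x points up the slope, y along the sliding direction (to ON, left), z straight out of the face: 40 degrees from vertical, leaning to the front. The ridge is 8 mm wide (y), 18 mm long (x) and stands 7 mm out of the face; all else of the switch is flush.
- switch2 (a joint): the right slide switch, behind cell 2: 0 = off (right end), 0.016 m = fully on (left end, +y of the station, marked by a small dot). A detent holds it at both ends: about 5 N along the face starts it, then less, and past half-way (0.008 m) it snaps to the other end by itself.
- tray_white: white die tray, 51 x 51 x 10 mm, loose in one cell; origin at the centre of its underside. Leave it.
- tray_lid: pale die tray with a clipped clear lid, 51 x 54 x 9 mm, loose in another cell; origin at the centre of its underside. Leave it.
- loupe_a: bystander: small folding loupe, 52 x 30 x 16 mm, loose on the worktop; origin at the centre of its underside.
- note: bystander: small note pad, 60 x 105 x 12 mm, loose on the worktop; origin at the centre of its underside.
Things that resemble listed ones, but are neither listed nor needed, are in the scene too. What is shaped like the part that bears insert_center but blue or brown is not meant.

How it is judged (in metres and radians):
On the way, in this order (a step that is already met when the one before it is completed fails the run):
1. the insert lies flat in the middle of the pad in the free cell, let go, with all three switches still off (horizontal distance between insert_center and pad below 0.012 m and height (world z) of insert_center below 0.0265 m and angle between insert_center's own z axis and vertical below 0.07 rad and angle between the y axis of insert_center and the x axis of pad, either way round below 0.2 rad and contact force between the fingers and insert below 0.05 N and value of joint each of switch0, switch1, switch2 below 0.0025 m), for 0.2 s.
2. the switch behind that cell is fully on, the other two are off (((horizontal distance between pad and cell0 below 0.02 m and value of joint switch0 above 0.0135 m and value of joint each of switch1, switch2 below 0.0025 m) or (horizontal distance between pad and cell1 below 0.02 m and value of joint switch1 above 0.0135 m and value of joint each of switch0, switch2 below 0.0025 m) or (horizontal distance between pad and cell2 below 0.02 m and value of joint switch2 above 0.0135 m and value of joint each of switch0, switch1 below 0.0025 m))), for 0.2 s.
At the end, for the whole second after the job is handed in: the insert rests flat (within 4 degrees) on the pad, released and still, centre within 12 mm of the pad's centre and its length within 11 degrees of the pad's; the switch behind that cell is at the on end (beyond 13.5 of 16 mm) and the other two are off (under 2.5 mm) (horizontal distance between insert_center and pad below 0.012 m and height (world z) of insert_center below 0.0265 m and angle between insert_center's own z axis and vertical below 0.07 rad and angle between the y axis of insert_center and the x axis of pad, either way round below 0.2 rad and contact force between the fingers and insert below 0.05 N and ((horizontal distance between pad and cell0 below 0.02 m and value of joint switch0 above 0.0135 m and value of joint each of switch1, switch2 below 0.0025 m) or (horizontal distance between pad and cell1 below 0.02 m and value of joint switch1 above 0.0135 m and value of joint each of switch0, switch2 below 0.0025 m) or (horizontal distance between pad and cell2 below 0.02 m and value of joint switch2 above 0.0135 m and value of joint each of switch0, switch1 below 0.0025 m)) and linear speed of insert below 0.01 m/s); the robot touches nothing.
It fails at once if a die tray in its cell moved more than 20 mm (distance of any of tray_white, tray_lid from where it was at the start of the episode above 0.02 m).
It fails at once if the loupe or the note pad moved more than 20 mm (distance of any of loupe_a, note from where it was at the start of the episode above 0.02 m).
It fails at once if one of the other cells' switches pushed across its detent ((horizontal distance between pad and cell0 above 0.03 m and value of joint switch0 above 0.008 m) or (horizontal distance between pad and cell1 above 0.03 m and value of joint switch1 above 0.008 m) or (horizontal distance between pad and cell2 above 0.03 m and value of joint switch2 above 0.008 m)).
It fails at once if the insert dropped from more than about 3 cm above its seat (contact force between the fingers and insert below 0.01 N and height (world z) of insert_center above 0.05 m and linear speed of insert above 0.35 m/s).
It also fails if it takes over 51 s, if anything falls off the work surface, if the arm or the gripper's body presses on something with over 40 N, if the wrist force passes 120 N, or if a joint passes its speed limit or range.

## Working session

There is one attempt and no reset: what is moved stays moved. The work goes in short steps, Python scripts to look and compute and a tool call to move; the robot and the scene stay as the last step left them, time stands still between calls to the robot, and variables do not carry over. Pictures are saved under pics/ and viewed, about 8 in all and at most 12, crops included, and the job is handed in when it is done.

Besides the shell and the picture viewer there is one more tool, called after "Call:" as name(argument=value, ...) on one line, values as JSON. servo_tool: Moves the arm, as the interface text tells. Its arguments: {"type":"object","properties":{"motion":{"type":"array"},"force":{"type":"number"}},"required":["motion"]}

```bash
mkdir -p pics
python3 - <<'E'
from bench import *
import cv2
print(sense())
for n in("scene","side"):
    cv2.imwrite(f"pics/{n}0.png",snapshot(n)); print(n,camera_params(n))
print(camera_params("wrist"))
E
```

```text
{'time': 0.0, 'joint_pos': array([-6.99226041e+01,  7.51769114e+00,  8.53325508e+01, -1.89064738e-03,
        8.72620770e+01, -4.89146405e+00]), 'qd': array([ 0.03044747,  0.01806211, -0.00550291, -0.07222664,  0.04576895,
        0.09112635]), 'joint_efforts': array([ 9.26249195e-04, -5.69399750e+01, -5.00544655e+01, -2.84447196e-04,
        1.47637655e-02,  2.69201280e-05]), 'tool_pos': array([ 253.08474875, -543.32448458,  209.98620733]), 'tcp_rot': array([-1.79887929e+02, -7.69583017e-03,  2.49689446e+01]), 'ft_force': array([-0.06510369,  0.74871714, -0.48286772]), 'wrist_torque': array([ 0.04036177,  0.00635377, -0.0386307 ]), 'finger_gap': 85.22651175721772}
scene {'fx': 575.9777962296183, 'fy': 575.9777962296183, 'cx': 309.45312157330477, 'cy': 237.00153860253513, 'R': array([[ 0.61866274, -0.78544163,  0.01838077],
       [-0.38508414, -0.32354266, -0.86430918],
       [ 0.68481138,  0.52763774, -0.5026249 ]]), 't': array([-457.65873204,  206.34251397,  849.63618327])}
side {'fx': 488.22182992358245, 'fy': 488.22182992358245, 'cx': 317.13707748885037, 'cy': 238.24256255693666, 'R': array([[ 0.83958739, -0.54270279,  0.02380532],
       [-0.20029326, -0.35000297, -0.91508499],
       [ 0.5049511 ,  0.76352577, -0.40255779]]), 't': array([-529.5689358 ,  134.26032714,  816.12408207])}
{'fx': 352.8248156266079, 'fy': 352.8248156266079, 'cx': 321.1574311081925, 'cy': 242.41186564372032, 'tool_from_camera': array([[ 9.78821062e-04, -9.47073438e-01, -3.21015490e-01,
         8.31285477e+01],
       [ 9.99998931e-01,  5.78196100e-04,  1.34331788e-03,
         9.65641015e-01],
       [-1.08661078e-03, -3.21016462e-01,  9.47072991e-01,
        -1.63094887e+02],
       [ 0.00000000e+00,  0.00000000e+00,  0.00000000e+00,
         1.00000000e+00]])}
```

View pics/scene0.png

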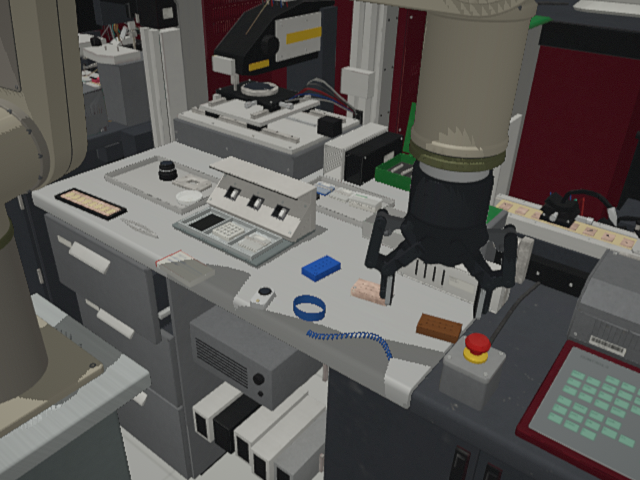

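View pics/side0.png

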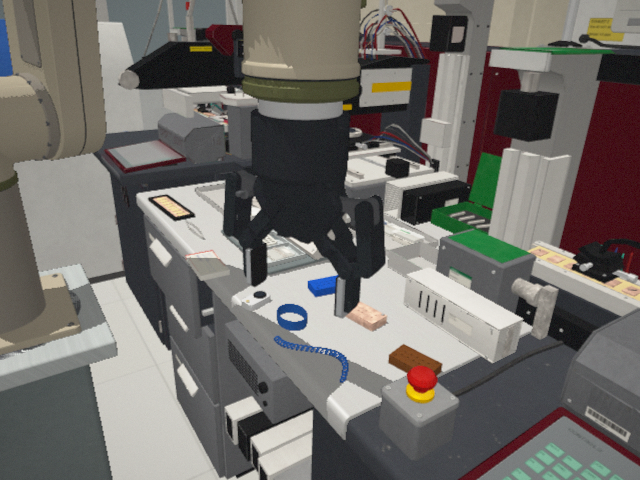

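The scene view shows three possible inserts: blue at (321,268), copper/pink at (368,290) and brown at (440,327). I choose copper. The dark pad is in the left cell at about (208,223).

```bash
cat > h.py <<'E'
import numpy as np, cv2
from bench import *
from scipy.spatial.transform import Rotation as Ro
def cam(n,s=None):
    c=camera_params(n); K=np.array([[c['fx'],0,c['cx']],[0,c['fy'],c['cy']],[0,0,1]])
    if n=='wrist':
        s=s or sense(); T=np.eye(4); T[:3,:3]=Ro.from_euler('xyz',s['tcp_rot'],degrees=True).as_matrix(); T[:3,3]=s['tool_pos']
        W=np.linalg.inv(T@c['tool_from_camera']); return K,W[:3,:3],W[:3,3]
    return K,np.array(c['R']),np.array(c['t'])
def cast(C,px,z):
    K,R,t=C; px=np.atleast_2d(px).astype(float)
    d=np.c_[px,np.ones(len(px))]@np.linalg.inv(K).T@R; o=-R.T@t
    return o+d*((z-o[2])/d[:,2])[:,None]
def proj(C,X):
    K,R,t=C; p=(np.atleast_2d(X)@R.T+t)@K.T; return p[:,:2]/p[:,2:]
E
python3 - <<'E'
from h import *
s=sense(); w=snapshot('wrist'); C=cam('wrist',s); cv2.imwrite('pics/w0.png',w)
S=cam('scene'); print('copper,blue,brown',cast(S,[[368,290],[321,268],[440,327]],8).round())
print(cast(S,[[175,222],[258,265],[288,238],[205,197]],22).round(), proj(C,cast(S,[[368,290]],16)))
im=cv2.imread('pics/scene0.png')
cr=cv2.resize(im[145:310,150:400],None,fx=3,fy=3,interpolation=cv2.INTER_CUBIC)[:495]
cv2.imwrite('pics/c0.png',cr)
E
```

```text
copper,blue,brown [[ 524. -305.    8.]
 [ 528. -195.    8.]
 [ 512. -455.    8.]]
[[ 453.  138.   22.]
 [ 442. -110.   22.]
 [ 556.  -89.   22.]
 [ 576.  178.   22.]] [[ 181.76385561 -242.28288166]]
```

View pics/c0.png

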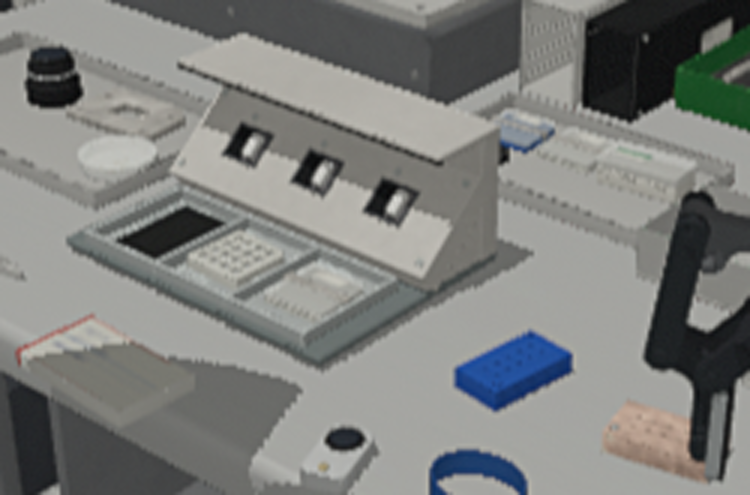

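View pics/w0.png

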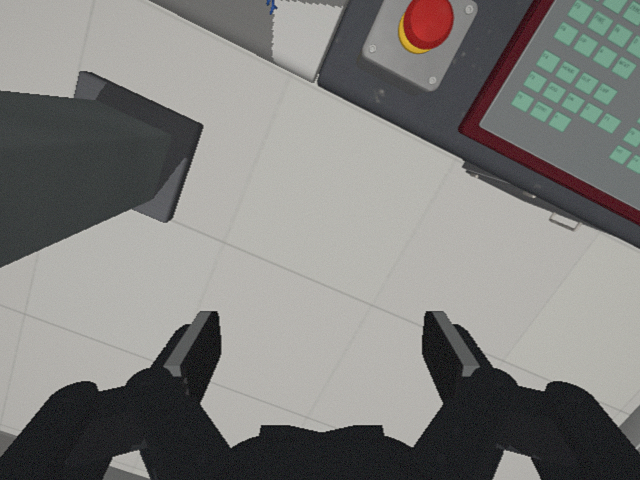

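The crop confirms the copper insert at scene (366,292), with 16 mm sides and flat. The free cell is the left one, its dark pad at crop (172,231). All three ridges sit at the right ends of their windows, so the switches are off. The wrist picture shows only floor and control box, so I'm moving over the insert to look.

Call:
servo_tool(motion=[[85,40,-10,-4,0,0,0],[85,40,-10,-4,0,0,0],[85,40,-10,-4,0,0,0],[85,40,-10,-4,0,0,0],[85,40,-10,-4,0,0,0],[85,40,-10,-4,0,0,0],[85,40,-10,-4,0,0,0],[85,40,-10,-4,0,0,0],[85,40,-10,-4,0,0,0],[85,40,-10,-4,0,0,0]])

```text
time: 1.15
tool_pos: [579.7, -277.4, 246.5]
tcp_rot: [-179.5, 0.2, 24.4]
ft_force: [0.2, -0.8, 0.6]
finger_gap: 84.9
```

Run:
```python
from h import *
s=sense(); w=snapshot('wrist'); C=cam('wrist',s); cv2.imwrite('pics/w1.png',w); print(s['time'],s['tool_pos'],s['tcp_rot'],s['joint_pos'])
h=cv2.cvtColor(w,cv2.COLOR_BGR2HSV)
m=cv2.inRange(h,(0,45,120),(18,160,255)); m=cv2.morphologyEx(m,cv2.MORPH_CLOSE,np.ones((7,7)))
for c in cv2.findContours(m,0,2)[0]:
    if cv2.contourArea(c)>300:
        p=c[:,0]; q=cast(C,p,17); print(cv2.minAreaRect(c),cv2.minAreaRect(q[:,:2].astype(np.float32)))
```

```text
1.15 [ 579.72827625 -277.43548873  246.45127034] [-179.53220282    0.19638861   24.37310551] [-30.21000288  13.93906731  74.33400308   0.1111365   92.22197027
  35.42152245]
((427.2094421386719, 305.383056640625), (54.610836029052734, 26.598979949951172), 10.619654655456543) ((512.552001953125, -452.83270263671875), (36.404022216796875, 66.34555053710938), 13.134437561035156)
((330.3823547363281, 247.97061157226562), (56.995872497558594, 33.22737503051758), 14.03624439239502) ((531.30224609375, -310.81597900390625), (41.348304748535156, 67.24161529541016), 9.993293762207031)
((627.5, 24.0), (48.0, 23.0), 90.0) ((857.7227172851562, -475.568359375), (41.721675872802734, 21.348241806030273), 40.61891174316406)
```

View pics/w1.png

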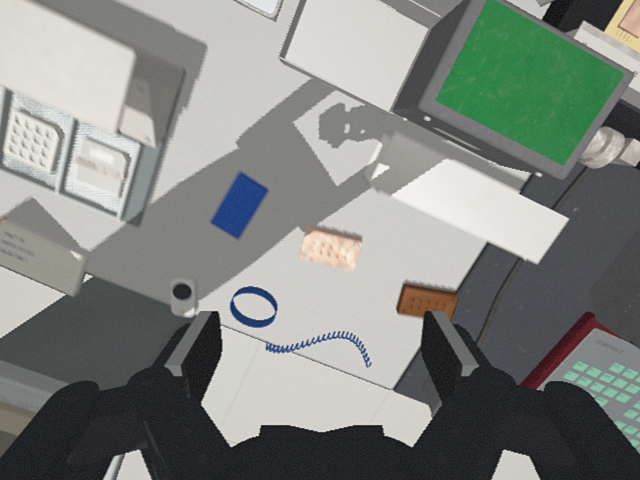

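The wrist view confirms the copper insert at (331,248), with the blue one at (240,205) and the brown one at (428,302). World centre is about (530,-311), with its short axis 10° from world x. I'll centre over it and turn.

Call:
servo_tool(motion=[[62,-30,5,0,0,0,0],[62,-30,5,0,0,0,0],[62,0,0,10,0,0,-0.147],[62,0,0,10,0,0,-0.147],[62,0,0,10,0,0,-0.147],[62,0,0,10,0,0,-0.147],[62,0,0,10,0,0,-0.147],[62,0,0,10,0,0,-0.147],[62,0,0,10,0,0,-0.147],[62,0,0,10,0,0,-0.147]])

```text
time: 2.2
tool_pos: [533.7, -302.8, 161.3]
tcp_rot: [-179.7, -0.6, 93.9]
ft_force: [-0.1, -0.7, -0.2]
finger_gap: 62.0
```

Call:
servo_tool(motion=[[62,0,0,10,0,0,-0.12],[62,0,0,0,0,0,0]])

```text
time: 2.4
tool_pos: [532.1, -301.8, 148.2]
tcp_rot: [-179.6, -0.9, 101.2]
ft_force: [-0.8, 0.4, 0.4]
finger_gap: 61.9
```

Run:
```python
from h import *
s=sense(); w=snapshot('wrist'); C=cam('wrist',s); cv2.imwrite('pics/w2.png',w); print(s['time'],s['tool_pos'],s['tcp_rot'],s['joint_pos'].round(1))
h=cv2.cvtColor(w,cv2.COLOR_BGR2HSV)
m=cv2.inRange(h,(0,45,120),(18,160,255)); m=cv2.morphologyEx(m,cv2.MORPH_CLOSE,np.ones((7,7)))
for c in cv2.findContours(m,0,2)[0]:
    if cv2.contourArea(c)>300:
        p=c[:,0]; q=cast(C,p,16); print(cv2.minAreaRect(c),cv2.minAreaRect(q[:,:2].astype(np.float32)))
```

```text
2.4 [ 532.13603634 -301.78615087  148.18787559] [-179.60835795   -0.85066821  101.23232713] [-34.6  12.2  86.6   0.3  82.1 -45.8]
((269.5526123046875, 365.4822082519531), (57.67559051513672, 36.95978927612305), 85.36454010009766) ((510.58953857421875, -455.2154541015625), (36.510353088378906, 66.93921661376953), 13.86241626739502)
((313.5, 232.5), (77.0, 43.0), 90.0) ((527.0601196289062, -311.2284851074219), (37.5974235534668, 70.23446655273438), 9.835678100585938)
```

View pics/w2.png

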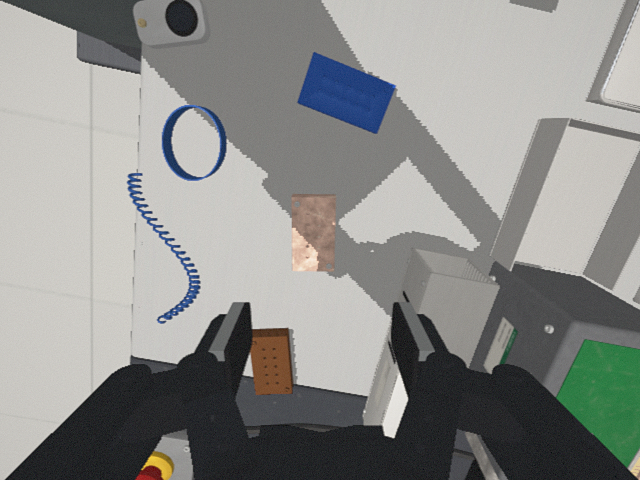

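The insert is now centred at (313,232) between the fingers. Next is a small correction and the descent.

Call:
servo_tool(motion=[[58,-8,-6.7,10,-0.007,-0.015,0.025],[58,0,0,25,0,0,0],[58,0,0,25,0,0,0],[58,0,0,25,0,0,0],[58,0,0,20,0,0,0],[58,0,0,0,0,0,0]])

```text
time: 3.05
tool_pos: [530.6, -314.1, 47.0]
tcp_rot: [179.6, 0.4, 98.1]
ft_force: [-0.9, 0.6, -0.0]
finger_gap: 58.1
```

Call:
servo_tool(motion=[[58,3.5,-3,15,0.007,0.007,-0.03],[58,0,0,14,0,0,0],[58,0,0,10,0,0,0],[58,0,0,0,0,0,0]])

```text
time: 3.45
tool_pos: [529.1, -312.4, 8.7]
tcp_rot: [179.8, 0.2, 99.7]
ft_force: [-0.6, 0.4, -0.6]
finger_gap: 57.9
```

Call:
servo_tool(force=60, motion=[[58,1.7,-1.8,4,0,0,0],[20,0,0,0,0,0,0],[20,0,0,0,0,0,0],[20,0,0,0,0,0,0],[20,0,0,0,0,0,0],[20,0,0,0,0,0,0]])

```text
time: 4.05
tool_pos: [528.4, -311.9, 6.7]
tcp_rot: [179.7, 0.3, 99.6]
ft_force: [0.1, -0.2, -0.2]
finger_gap: 19.9
```

Run:
```python
from h import *
s=sense(); w=snapshot('wrist'); a=snapshot('side')[200:400,230:480]
print(s['tool_pos'],s['ft_force'],hold_point_z)
cv2.imwrite('pics/w3.png',np.hstack([cv2.resize(w,(400,300)),cv2.resize(a,(375,300),interpolation=2)]))
```

```text
[ 528.38951781 -311.93237054    6.71406319] [ 0.07901604 -0.15960051 -0.23120329] 18.700000000000003
```

View pics/w3.png

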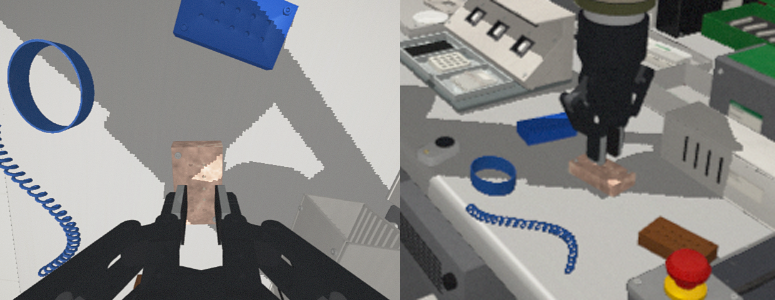

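The picture shows the fingertips closed just above the insert, between the wrist-view rows 185–240. They are centred but too high, because at this opening the tips stand farther back than I assumed. I'll open, go about 9 mm lower and close again.

Call:
servo_tool(motion=[[58,0,0,0,0,0,0],[58,0,0,0,0,0,0],[58,0,0,0,0,0,0],[58,0,0,5,0,0,0],[58,0,0,3.5,0,0,0],[58,0,0,0,0,0,0]])

```text
time: 4.75
tool_pos: [528.4, -311.9, -2.6]
tcp_rot: [179.7, 0.3, 99.6]
ft_force: [-0.5, -0.3, 0.7]
finger_gap: 58.4
```

Call:
servo_tool(force=60, motion=[[28,0,0,0,0,0,0],[28,0,0,0,0,0,0],[28,0,0,0,0,0,0],[28,0,0,0,0,0,0],[28,0,0,0,0,0,0],[28,0,0,0,0,0,0]])

```text
time: 5.35
tool_pos: [528.4, -311.9, -2.8]
tcp_rot: [179.7, 0.3, 99.6]
ft_force: [-0.2, 0.3, -0.1]
finger_gap: 27.8
```

Run:
```python
from h import *
s=sense(); w=snapshot('wrist')[200:400,200:440]; a=snapshot('side')[270:350,310:410]
cv2.imwrite('pics/w4.png',np.hstack([cv2.resize(w,(400,320)),cv2.resize(a,(400,320),interpolation=2)]))
S=cam('side'); p=s['tool_pos']
for z in(0,8,16,30): print(z,(proj(S,[p[0],p[1],z])[0]-[310,270])*4+[400,0])
```

```text
0 [621.1297719  191.07243662]
8 [622.30868758 175.30146989]
16 [623.49666094 159.40933382]
30 [625.59772549 131.30230333]
```

View pics/w4.png

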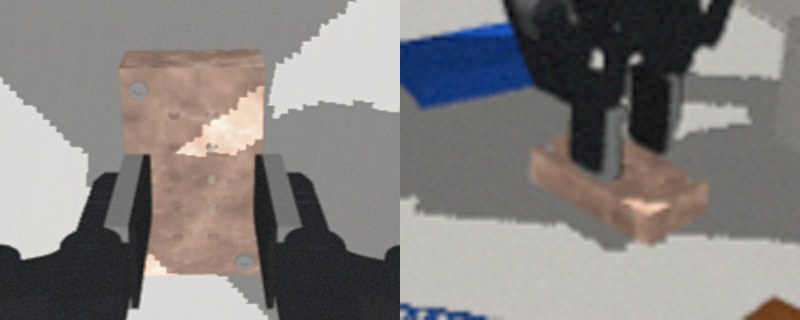

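The side crop shows both fingertips still just over the top face, with the near tip at (595,180). I'll go lower in steps while watching the force.

Call:
servo_tool(motion=[[58,0,0,0,0,0,0],[58,0,0,0,0,0,0],[58,0,0,0,0,0,0],[58,0,0,3,0,0,0],[58,0,0,3,0,0,0],[58,0,0,2,0,0,0],[58,0,0,0,0,0,0]])

```text
time: 6.15
tool_pos: [528.3, -311.9, -11.6]
tcp_rot: [179.7, 0.3, 99.6]
ft_force: [-0.2, 0.1, 0.7]
finger_gap: 58.1
```

Call:
servo_tool(force=60, motion=[[30,0,0,0,0,0,0],[30,0,0,0,0,0,0],[30,0,0,0,0,0,0],[30,0,0,0,0,0,0],[30,0,0,0,0,0,0]])

```text
time: 6.65
tool_pos: [528.3, -311.9, -11.5]
tcp_rot: [179.7, 0.3, 99.6]
ft_force: [0.3, 0.1, 0.3]
finger_gap: 35.9
```

The fingers stopped at 35.9 mm, so they are gripping. Lifting a little to check the weight.

Call:
servo_tool(force=90, motion=[[28,0,0,0,0,0,0],[28,0,0,-8,0,0,0],[28,0,0,-12,0,0,0],[28,0,0,-20,0,0,0],[28,0,0,-20,0,0,0],[28,0,0,0,0,0,0],[28,0,0,0,0,0,0]])

```text
time: 7.35
tool_pos: [526.4, -310.4, 51.1]
tcp_rot: [179.9, 0.2, 99.6]
ft_force: [0.1, -0.3, -3.2]
finger_gap: 34.6
```

Run:
```python
from h import *
s=sense(); print(s['tool_pos'],s['ft_force'],s['wrist_torque'])
# insert vs tip: colour mask in wrist
w=snapshot('wrist'); C=cam('wrist',s); h=cv2.cvtColor(w,cv2.COLOR_BGR2HSV)
m=cv2.inRange(h,(0,45,60),(18,160,255)); n,l,st,ce=cv2.connectedComponentsWithStats(m)
print([ (st[i],ce[i].round()) for i in range(1,n) if st[i,4]>300])
cv2.imwrite('pics/w5.png',w)
# station: pixel mask of dark pad in scene
im=snapshot('scene'); cv2.imwrite('pics/s5.png',im); S=cam('scene')
r=im[200:245,180:232]; m=(r.max(2)<70).astype(np.uint8); n,l,st,ce=cv2.connectedComponentsWithStats(m)
i=1+st[1:,4].argmax(); print('pad',st[i],ce[i]+[180,200],cast(S,[ce[i]+[180,200]],15))
c=cv2.findContours((l==i).astype(np.uint8),0,1)[0][0][:,0]+[180,200]
q=cast(S,c,15)[:,:2].astype(np.float32); print(cv2.minAreaRect(q))
```

```text
[ 526.40978919 -310.43322609   51.11963114] [ 0.13902132 -0.27396995 -3.22107563] [-0.0093869  -0.00119004 -0.00283751]
[(array([  276,   237,    92,   147, 10855], dtype=int32), array([321., 312.])), (array([267, 388,  27,  38, 723], dtype=int32), array([280., 408.]))]
pad [  9  14  36  17 281] [206.53024911 221.98576512] [[504.58250269  96.94727898  15.        ]]
((505.20843505859375, 97.54322052001953), (67.44147491455078, 40.152767181396484), 1.0179011821746826)
```

The insert is held at about 3.2 N. From the scene view the pad is near (505,97). I'm carrying it over at height.

Call:
servo_tool(motion=[[28,30,-3,-30,0,0,0],[28,42,-4,-20,0,0,0],[28,42,-4,-18,0,0,0],[28,42,-4,-14,0,0,0],[28,42,-4,-12,0,0,0],[28,42,-4,-10,0,0,0],[28,42,-4,-6,0,0,0],[28,42,-4,-4,0,0,0],[28,42,-4,0,0,0,0],[28,36,-3,0,0,0,0]])

```text
time: 8.45
tool_pos: [412.3, 91.5, 157.4]
tcp_rot: [-179.3, -0.5, 99.1]
ft_force: [1.1, 0.3, -4.0]
finger_gap: 34.8
```

Call:
servo_tool(motion=[[28,0,0,0,0,0,-0.147],[28,0,0,0,0,0,-0.147],[28,0,0,0,0,0,-0.147],[28,0,0,0,0,0,-0.147],[28,0,0,0,0,0,-0.147],[28,0,0,0,0,0,-0.147],[28,0,0,0,0,0,-0.147],[28,0,0,0,0,0,-0.147],[28,0,0,0,0,0,-0.147],[28,0,0,0,0,0,0]])

```text
time: 9.45
tool_pos: [403.7, 97.2, 146.7]
tcp_rot: [179.7, -1.7, 176.7]
ft_force: [0.6, -0.2, -3.1]
finger_gap: 35.2
```

Run:
```python
from h import *
s=sense(); print(s['time'],s['tool_pos'],s['tcp_rot'],s['ft_force'],s['joint_pos'].round(1))
w=snapshot('wrist'); cv2.imwrite('pics/w6.png',w); np.save('w6.npy',np.r_[s['tool_pos'],s['tcp_rot']])
```

```text
9.45 [403.69873279  97.21019383 146.65562852] [179.74921611  -1.73727219 176.72513602] [ 0.63024498 -0.17243601 -3.08508039] [  6.  -18.5 116.3   0.5  83.8 -80.8]
```

View pics/w6.png

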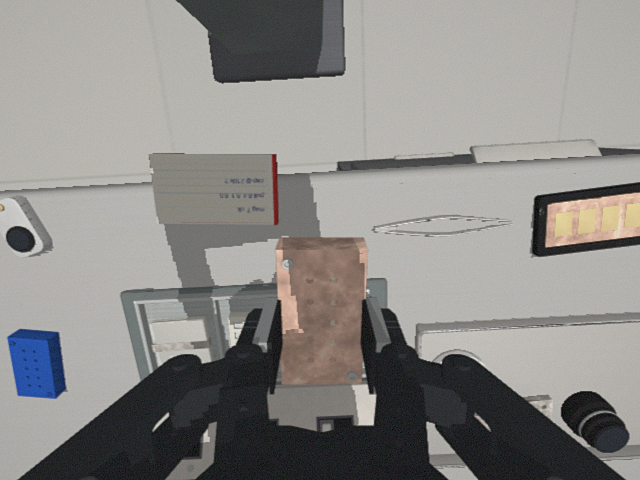

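The wrist view now shows the station at the bottom, from row 290, partly hidden by the held insert. I need to be about 155 mm farther forward to see the pad.

Call:
servo_tool(motion=[[28,-38,2,-4,0.004,-0.03,0],[28,-38,2,-4,0,0,0],[28,-38,2,-4,0,0,0],[28,-38,2,-4,0,0,0],[28,0,0,0,0,0,0],[28,0,0,0,0,0,0]])

```text
time: 10.1
tool_pos: [558.3, 94.3, 154.7]
tcp_rot: [-179.9, -0.5, 174.8]
ft_force: [-0.7, 0.3, -3.7]
finger_gap: 34.7
```

Run:
```python
from h import *
s=sense(); print(s['time'],s['tool_pos'],s['tcp_rot'],s['ft_force'],s['joint_pos'].round(1))
w=snapshot('wrist'); C=cam('wrist',s); cv2.imwrite('pics/w7.png',w); np.save('w7.npy',np.r_[s['tool_pos'],s['tcp_rot']])
m=(w.max(2)<60).astype(np.uint8); n,l,st,ce=cv2.connectedComponentsWithStats(m)
for i in range(1,n):
    if st[i,4]>400:
        c=cv2.findContours((l==i).astype(np.uint8),0,1)[0][0][:,0]
        print(st[i],cv2.minAreaRect(cast(C,c,15)[:,:2].astype(np.float32)))
```

```text
10.1 [558.31194605  94.32569911 154.67063303] [-179.91195249   -0.50536645  174.77344876] [-0.65325753  0.25480482 -3.72697836] [  4.4   4.7  94.2  -0.   81.6 -80.4]
[ 553    0   87   60 1594] ((423.68212890625, 313.60333251953125), (40.49092102050781, 64.68917083740234), 4.1427836418151855)
[ 292  116   58   92 4453] ((507.8340148925781, 98.02232360839844), (42.59221649169922, 72.8342514038086), 89.76819610595703)
[ 587  237   53   56 2001] ((627.14697265625, 358.40985107421875), (63.22483444213867, 46.29384994506836), 10.544233322143555)
[  54  262  222   43 1335] ((603.93017578125, -63.103904724121094), (214.4154815673828, 28.77682113647461), 89.83891296386719)
[   19   300   606   180 48291] ((750.8374633789062, 74.86346435546875), (703.3641357421875, 231.64366149902344), 85.01607513427734)
```

View pics/w7.png

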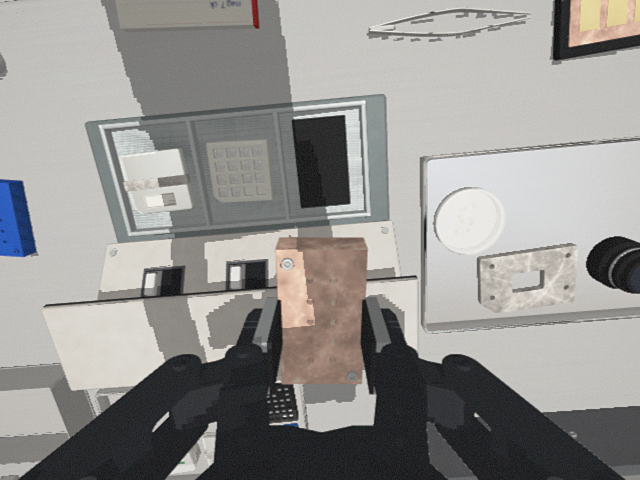

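The pad is fully visible at (292–350, 116–208), which puts its centre at world (507.8, 98.0) with its length along x within 0.3°. Next: where the insert sits in the hand (screw heads at (288,264) and (352,376)), and where the ridge is in the scene picture.

Run:
```python
from h import *
c=camera_params('wrist'); K=cam('wrist')[0]; T=np.array(c['tool_from_camera'])
d=np.c_[[[288,264],[352,376],[277,251],[365,251]],np.ones(4)]@np.linalg.inv(K).T@T[:3,:3].T
o=T[:3,3]; z=np.array([-28.5,-28.5,-27.5,-27.5]); p=o+d*((z-o[2])/d[:,2])[:,None]; print(p.round(1),p[:2].mean(0))
S=cam('scene'); D=cam('side')
# predicted ridge tops (off) in scene
s0=np.array([557.8,28,0])
for y in(70,0,-70):
    print([proj(S,s0+[32-4.5,y+o,53+5.4])[0].round(1) for o in(-8,0,8)])
im=cv2.imread('pics/s5.png'); cv2.imwrite('pics/c5.png',cv2.resize(im[160:250,170:310],None,fx=5,fy=5,interpolation=2))
```

```text
[[ 26.7 -14.3 -28.5]
 [-29.1  13.6 -28.5]
 [ 32.  -18.8 -27.5]
 [ 32.   17.3 -27.5]] [ -1.22732019  -0.33948672 -28.5       ]
[array([234.5, 192.2]), array([231.9, 191.2]), array([229.3, 190.2])]
[array([257.9, 201.5]), array([255.2, 200.4]), array([252.4, 199.3])]
[array([282.8, 211.3]), array([279.9, 210.1]), array([277., 209.])]
```

View pics/c5.png

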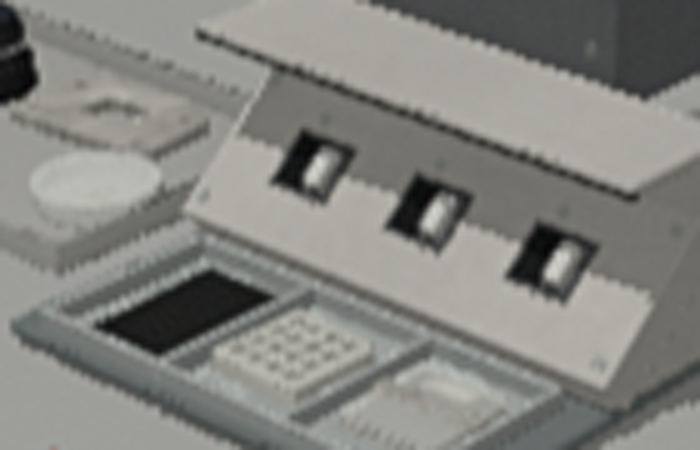

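In the crop the ridges sit at (325,165), (438,215) and (563,258). Ridge 0 matches its predicted off position to about 1 px, so its foot is near world (590, 90, 53). Now aligning the insert over the pad.

Call:
servo_tool(motion=[[28,0,0,0,0,-0.009,-0.087],[28,26,2,10,0,0,0],[28,26,2,10,0,0,0],[28,0,0,30,0,0,0],[28,0,0,30,0,0,0],[28,0,0,0,0,0,0]])

```text
time: 10.75
tool_pos: [499.6, 99.1, 74.0]
tcp_rot: [-180.0, 0.2, 179.4]
ft_force: [-0.7, -0.5, -3.4]
finger_gap: 34.6
```

Call:
servo_tool(motion=[[28,-7,-0.8,10,0,0,-0.007],[28,0,0,20,0,0,0],[28,0,0,18,0,0,0],[28,0,0,0,0,0,0]])

```text
time: 11.15
tool_pos: [507.4, 98.7, 30.9]
tcp_rot: [-180.0, 0.5, 179.5]
ft_force: [-1.1, -0.4, -2.8]
finger_gap: 34.9
```

Call:
servo_tool(motion=[[28,0.6,-0.4,10,0,0.008,0],[28,0,0,9,0,0,0],[28,0,0,4,0,0,0],[28,0,0,0,0,0,0]])

```text
time: 11.55
tool_pos: [509.6, 98.7, 11.2]
tcp_rot: [180.0, 0.4, 179.5]
ft_force: [0.1, 0.2, -3.6]
finger_gap: 35.1
```

Call:
servo_tool(motion=[[28,3,-0.3,3,0,0.006,0],[28,0,0,2,0,0,0],[28,0,0,0,0,0,0]])

```text
time: 11.85
tool_pos: [506.9, 98.4, 6.7]
tcp_rot: [180.0, 0.0, 179.5]
ft_force: [-0.1, -0.4, -2.7]
finger_gap: 34.5
```

Call:
servo_tool(motion=[[28,0,0,1.5,0,0,0],[28,0,0,1,0,0,0],[28,0,0,0,0,0,0]])

```text
time: 12.15
tool_pos: [507.2, 98.5, 4.3]
tcp_rot: [180.0, 0.1, 179.5]
ft_force: [0.1, 0.3, -3.8]
finger_gap: 34.5
```

Call:
servo_tool(motion=[[28,0,0,0.8,0,0,0],[28,0,0,0.8,0,0,0],[28,0,0,0,0,0,0]])

```text
time: 12.45
tool_pos: [507.6, 98.5, 4.0]
tcp_rot: [180.0, 0.1, 179.5]
ft_force: [-0.0, 0.1, -3.3]
finger_gap: 34.9
```

Call:
servo_tool(motion=[[28,0.5,0,1.5,0,0,0],[28,0,0,0,0,0,0],[28,0,0,0,0,0,0]])

```text
time: 12.75
tool_pos: [508.2, 98.6, 4.0]
tcp_rot: [180.0, 0.2, 179.5]
ft_force: [0.7, -0.5, -3.6]
finger_gap: 34.8
```

Run:
```python
from h import *
s=sense(); print({k:np.round(v,2) for k,v in s.items()})
```

```text
{'time': np.float64(12.75), 'joint_pos': array([ 5.2900e+00,  6.5400e+00,  1.0921e+02,  2.0000e-02,  6.4050e+01,
       -8.4190e+01]), 'qd': array([ 0.03, -0.03,  0.1 , -0.02,  0.04, -0.06]), 'joint_efforts': array([ 0.000e+00, -5.085e+01, -4.468e+01, -0.000e+00,  3.000e-02,
       -0.000e+00]), 'tool_pos': array([508.19,  98.6 ,   3.97]), 'tcp_rot': array([179.96,   0.2 , 179.46]), 'ft_force': array([ 0.75, -0.47, -3.65]), 'wrist_torque': array([-0.02, -0.01,  0.03]), 'finger_gap': np.float64(34.76)}
```

Call:
servo_tool(motion=[[28,0,0,3,0,0,0]])

```text
time: 12.85
tool_pos: [508.5, 98.6, 3.4]
tcp_rot: [180.0, 0.2, 179.5]
ft_force: [-27.6, -4.3, 56.5]
finger_gap: 34.9
```

Run:
```python
from h import *
s=sense(); print({k:np.round(v,2) for k,v in s.items()})
```

```text
{'time': np.float64(12.85), 'joint_pos': array([ 5.2900e+00,  6.6500e+00,  1.0914e+02,  2.0000e-02,  6.4020e+01,
       -8.4190e+01]), 'qd': array([-0.03,  0.95, -0.82, -0.13,  0.59, -0.02]), 'joint_efforts': array([-7.500e-01, -2.854e+01, -3.445e+01,  2.100e-01, -9.920e+00,
       -1.000e-02]), 'tool_pos': array([508.52,  98.6 ,   3.43]), 'tcp_rot': array([179.97,   0.18, 179.47]), 'ft_force': array([-27.61,  -4.27,  56.5 ]), 'wrist_torque': array([-0.42,  4.65, -0.  ]), 'finger_gap': np.float64(34.89)}
```

The insert reached the pad: 56 N transient, at the predicted height. Now relaxing the force, then releasing gently.

Call:
servo_tool(motion=[[28,0,0,-0.3,0,0,0],[28,0,0,0,0,0,0]])

```text
time: 13.05
tool_pos: [509.1, 98.7, 4.7]
tcp_rot: [180.0, 0.2, 179.5]
ft_force: [0.2, 0.5, -4.1]
finger_gap: 34.5
```

Call:
servo_tool(motion=[[46,0,0,0,0,0,0],[46,0,0,0,0,0,0],[46,0,0,0,0,0,0]])

```text
time: 13.35
tool_pos: [509.5, 98.8, 4.4]
tcp_rot: [179.9, 0.3, 179.5]
ft_force: [-0.1, -0.4, -0.3]
finger_gap: 46.3
```

Call:
servo_tool(motion=[[46,0,0,-6,0,0,0],[46,0,0,-15,0,0,0],[46,0,0,-30,0,0,0],[46,0,0,-30,0,0,0],[46,0,0,-35,0,0,0],[46,-20,0,-35,0,0,0],[46,-20,0,0,0,0,0],[30,0,0,0,0,0,0],[10,0,0,0,0,0,0]])

```text
time: 14.25
tool_pos: [549.8, 98.4, 170.8]
tcp_rot: [179.9, 0.6, 179.5]
ft_force: [0.1, -0.3, 0.6]
finger_gap: 17.7
```

Run:
```python
from h import *
s=sense(); print(s['time'],s['tool_pos'],s['tcp_rot'],s['joint_pos'].round(1))
w=snapshot('wrist'); C=cam('wrist',s); cv2.imwrite('pics/w8.png',w)
h=cv2.cvtColor(w,cv2.COLOR_BGR2HSV)
m=cv2.inRange(h,(0,45,50),(18,170,255)); m=cv2.morphologyEx(m,cv2.MORPH_CLOSE,np.ones((7,7)))
for c in cv2.findContours(m,0,2)[0]:
    if cv2.contourArea(c)>600:
        print('cu',cv2.boundingRect(c),cv2.minAreaRect(cast(C,c[:,0],31)[:,:2].astype(np.float32)))
x,y=proj(C,[[508,98,15]])[0].astype(int); r=slice(max(y-70,0),y+70),slice(x-80,x+80)
m=(w[r].max(2)<60).astype(np.uint8); n,l,st,ce=cv2.connectedComponentsWithStats(m); print('pad',(x,y),[(a[:2]+[r[1].start,r[0].start],a[2:]) for a in st[1:] if a[4]>60])
```

```text
14.25 [549.83871577  98.35249036 170.82751515] [179.92449992   0.59391734 179.48196132] [  4.9   1.7  95.6   0.   82.1 -84.6]
cu (297, 130, 48, 82) ((509.0858154296875, 97.75698852539062), (39.352195739746094, 67.92989349365234), 89.53446960449219)
cu (559, 17, 81, 63) ((418.002197265625, 312.9560546875), (38.79646301269531, 62.233463287353516), 4.294761657714844)
pad (np.int64(321), np.int64(168)) [(array([297, 125]), array([ 49,  48, 335], dtype=int32))]
```

The insert lies at (509.1, 97.8) against the pad's (507.8, 98.0), aligned within 0.3°. That is good, so I go on to the switch: shut the fingers, stand off and tilt 40° back.

Call:
servo_tool(motion=[[0,28,-32,0,0,0,0],[0,0,0,0,0,-0.14,0],[0,0,0,0,0,-0.14,0],[0,0,0,0,0,-0.14,0],[0,0,0,0,0,-0.14,0],[0,0,0,0,0,-0.14,0],[0,0,0,0,0,0,0]])

```text
time: 15.0
tool_pos: [525.8, 66.6, 181.1]
tcp_rot: [179.8, 42.6, 179.4]
ft_force: [-0.1, -0.2, 1.1]
finger_gap: -0.3
```

```bash
cat > g.py <<'E'
from h import *
import sys
P=np.array([float(v) for v in sys.argv[1:4]])
s=sense(); R=Ro.from_euler('xyz',s['tcp_rot'],degrees=True)
G=Ro.from_matrix(np.c_[[-np.cos(t:=np.radians(40)),0,-np.sin(t)],[0,1,0],[np.sin(t),0,-np.cos(t)]])
print('t',s['time'],'pos',s['tool_pos'].round(1),'gap',s['finger_gap'].round(1),'ft',s['ft_force'].round(1),'j',s['joint_pos'].round(1))
print('shift',R.inv().apply(P-s['tool_pos']).round(1),'turn',(R.inv()*G).as_rotvec().round(3))
E
python3 g.py 522 66 127
```

```text
Traceback (most recent call last):
  File "g.py", line 6, in <module>
    print('t',s['time'],'pos',s['tool_pos'].round(1),'gap',s['finger_gap'].round(1),'ft',s['ft_force'].round(1),'j',s['joint_pos'].round(1))
                                                           ^^^^^^^^^^^^^^^^^^^^^
AttributeError: 'float' object has no attribute 'round'
```

```bash
sed -i "s/s\['finger_gap'\].round(1)/round(s['finger_gap'],1)/" g.py; python3 g.py 522 66 127
```

```text
t 15.0 pos [525.8  66.6 181.1] gap -0.3 ft [-0.1 -0.2  1.1] j [  3.7 -49.3 142.7  -3.9  44.1 -84. ]
shift [39.4 -0.8 37.2] turn [-0.004  0.045 -0.008]
```

Joints 2 and 3 are close to their limits here, so I'll move forward first, which unfolds the arm, and then down to a closer stand-off.

Call:
servo_tool(motion=[[0,-15,0,13,0,0.02,-0.004],[0,-8,0,7,-0.004,0.02,-0.004],[0,0,0,0,0,0,0]])

```text
time: 15.3
tool_pos: [554.4, 67.1, 181.2]
tcp_rot: [180.0, 40.3, -179.9]
ft_force: [-1.0, 0.1, -0.0]
finger_gap: -0.3
```

```bash
python3 g.py 555 66 88
```

```text
t 15.3 pos [554.4  67.1 181.2] gap -0.3 ft [-1.   0.1 -0. ] j [  2.9 -39.2 136.3  -2.7  42.7 -85.9]
shift [59.9 -1.1 71.4] turn [0.001 0.006 0.001]
```

Call:
servo_tool(motion=[[0,20,0,24,0,0.003,0],[0,20,0,24,0,0.003,0],[0,20,0,20,0,0,0],[0,0,0,0,0,0,0]])

```text
time: 15.7
tool_pos: [545.8, 66.9, 81.4]
tcp_rot: [-180.0, 39.4, -180.0]
ft_force: [-1.4, 0.7, -1.0]
finger_gap: 0.1
```

```bash
python3 g.py 582 66 56
```

```text
t 15.7 pos [545.8  66.9  81.4] gap 0.1 ft [-1.4  0.7 -1. ] j [  2.9 -31.  142.   -3.7  29.7 -84.5]
shift [-11.8  -0.9  42.6] turn [ 0.    -0.01   0.001]
```

Call:
servo_tool(motion=[[0,-8,-1,8,0,-0.005,0],[0,-4,0,10,0,-0.005,0],[0,0,0,10,0,0,0],[0,0,0,6,0,0,0],[0,0,0,0,0,0,0]])

```text
time: 16.2
tool_pos: [573.6, 66.1, 61.2]
tcp_rot: [-180.0, 39.6, -179.9]
ft_force: [-0.2, -0.8, 0.1]
finger_gap: 0.1
```

```bash
python3 g.py 584.8 66 52.7
```

```text
t 16.2 pos [573.6  66.1  61.2] gap 0.1 ft [-0.2 -0.8  0.1] j [  2.6 -21.7 138.3  -4.1  23.8 -84.4]
shift [-3.2 -0.2 13.7] turn [ 0.    -0.006  0.001]
```

Call:
servo_tool(motion=[[0,-3,0,6,0,-0.006,0],[0,0,0,3,0,0,0],[0,0,0,1.5,0,0,0]])

```text
time: 16.5
tool_pos: [583.4, 66.3, 56.4]
tcp_rot: [-180.0, 40.1, -179.9]
ft_force: [-0.1, 0.1, -1.1]
finger_gap: -0.1
```

```bash
python3 g.py 584.8 66 52.7
python3 - <<'E'
from h import *
im=snapshot('scene'); a=cv2.resize(im[160:230,190:300],None,fx=7,fy=7,interpolation=2); cv2.imwrite('pics/c9.png',a[:490])
E
```

```text
t 16.5 pos [583.4  66.3  56.4] gap -0.1 ft [-0.1  0.1 -1.1] j [  2.5 -19.  137.3  -4.4  21.7 -84.1]
shift [ 1.3 -0.3  3.7] turn [0.    0.002 0.001]
```

View pics/c9.png

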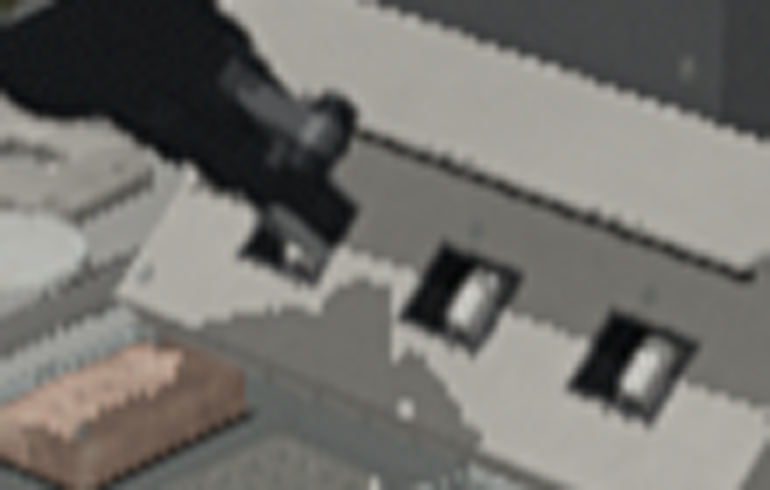

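The crop (12th and last picture) shows the shut fingertips at (320,235), just right of ridge 0 whose lower end shows at (293,252). Ridges 1 and 2 are still off at their right ends, and the insert lies flat at the lower left. Going the last millimetres in.

Call:
servo_tool(motion=[[0,1,0,1.5,0,0,0],[0,0,0,1.5,0,0,0]])

```text
time: 16.75
tool_pos: [584.7, 66.3, 53.4]
tcp_rot: [-180.0, 40.1, -179.9]
ft_force: [0.2, -0.8, 0.2]
finger_gap: 0.1
```

```bash
python3 g.py 584.8 66 52.7
```

```text
t 16.75 pos [584.7  66.3  53.4] gap 0.1 ft [ 0.2 -0.8  0.2] j [  2.5 -18.3 137.1  -4.5  21.2 -84. ]
shift [ 0.4 -0.3  0.6] turn [0.    0.002 0.001]
```

Call:
servo_tool(motion=[[0,0,2,0.3,0,0,0],[0,0,2,0,0,0,0],[0,0,2,0,0,0,0]])

```text
time: 17.05
tool_pos: [584.8, 72.4, 52.9]
tcp_rot: [-180.0, 40.1, -180.0]
ft_force: [0.3, -0.2, -0.9]
finger_gap: -0.2
```

Call:
servo_tool(motion=[[0,0,2,0,0,0,0],[0,0,2,0,0,0,0]])

```text
time: 17.25
tool_pos: [584.8, 76.9, 53.0]
tcp_rot: [-180.0, 40.1, -179.9]
ft_force: [0.2, 0.3, 0.2]
finger_gap: 0.2
```

```bash
python3 g.py 584.8 82 52.7
```

```text
t 17.25 pos [584.8  76.9  53. ] gap 0.2 ft [0.2 0.3 0.2] j [  4.3 -17.7 136.7  -7.7  21.2 -79.5]
shift [0.2 5.1 0.2] turn [0.    0.002 0.001]
```

Call:
servo_tool(motion=[[0,0,2,0,0,0,0]])

```text
time: 17.35
tool_pos: [584.9, 79.2, 53.1]
tcp_rot: [-180.0, 40.1, -179.9]
ft_force: [0.4, 0.1, -0.0]
finger_gap: -0.0
```

Call:
servo_tool(motion=[[0,0,2,0,0,0,0]])

```text
time: 17.45
tool_pos: [584.9, 81.5, 53.1]
tcp_rot: [-180.0, 40.1, -179.9]
ft_force: [-0.4, 0.2, -0.5]
finger_gap: -0.3
```

Call:
servo_tool(motion=[[0,0,2,0,0,0,0]])

```text
time: 17.55
tool_pos: [584.9, 83.7, 53.2]
tcp_rot: [-180.0, 40.1, -179.9]
ft_force: [0.1, -0.3, 0.0]
finger_gap: 0.1
```

No contact, so the real tips are probably a few mm behind the TCP (as in the grasp) and passing above the ridge. I'll go back right and probe the face.

Call:
servo_tool(motion=[[0,0,-6,-1,0,0,0],[0,0,-6,0,0,0,0],[0,0,-5,0,0,0,0],[0,0,0,0,0,0,0]])

```text
time: 17.95
tool_pos: [584.2, 67.3, 54.0]
tcp_rot: [-180.0, 40.1, -179.9]
ft_force: [-1.0, -0.0, -0.1]
finger_gap: -0.0
```

Call:
servo_tool(motion=[[0,0,0,2,0,0,0],[0,0,0,1.5,0,0,0],[0,0,0,1,0,0,0]])

```text
time: 18.25
tool_pos: [587.5, 67.7, 50.6]
tcp_rot: [-180.0, 40.1, -179.9]
ft_force: [0.4, -0.2, -0.5]
finger_gap: -0.2
```

Call:
servo_tool(motion=[[0,0,0,1,0,0,0]])

```text
time: 18.35
tool_pos: [588.1, 67.9, 49.6]
tcp_rot: [-180.0, 40.1, -179.9]
ft_force: [-0.2, 0.2, -0.5]
finger_gap: -0.1
```

```bash
python3 g.py 586.7 66 50.4
```

```text
t 18.35 pos [588.1  67.9  49.6] gap -0.1 ft [-0.2  0.2 -0.5] j [  2.7 -17.  136.6  -4.8  20.3 -83.5]
shift [ 0.6 -1.9 -1.5] turn [0.001 0.002 0.002]
```

Call:
servo_tool(motion=[[0,0,0,1,0,0,0]])

```text
time: 18.45
tool_pos: [588.8, 68.1, 48.6]
tcp_rot: [-180.0, 40.1, -179.8]
ft_force: [-0.5, 0.4, 0.1]
finger_gap: 0.3
```

Call:
servo_tool(motion=[[0,0,0,1,0,0,0]])

```text
time: 18.55
tool_pos: [589.4, 68.2, 47.7]
tcp_rot: [-180.0, 40.1, -179.8]
ft_force: [-0.4, -0.0, -0.2]
finger_gap: -0.4
```

Call:
servo_tool(motion=[[0,0,0,1,0,0,0]])

```text
time: 18.65
tool_pos: [590.1, 68.2, 46.9]
tcp_rot: [-180.0, 40.1, -179.8]
ft_force: [-0.3, 0.1, -0.3]
finger_gap: -0.1
```

```bash
python3 g.py 586.7 66 50.4
```

```text
t 18.65 pos [590.1  68.2  46.9] gap -0.1 ft [-0.3  0.1 -0.3] j [  2.7 -16.1 136.3  -4.9  19.8 -83.4]
shift [ 0.4 -2.2 -4.9] turn [0.002 0.002 0.002]
```

Call:
servo_tool(motion=[[0,0,0,1,0,0,0]])

```text
time: 18.75
tool_pos: [590.8, 68.2, 46.0]
tcp_rot: [-180.0, 40.1, -179.8]
ft_force: [-0.3, 0.3, 0.5]
finger_gap: -0.2
```

Call:
servo_tool(motion=[[0,0,0,1,0,0,0]])

```text
time: 18.85
tool_pos: [591.6, 68.3, 45.2]
tcp_rot: [-180.0, 40.1, -179.8]
ft_force: [-0.1, -0.7, 0.8]
finger_gap: -0.1
```

Call:
servo_tool(motion=[[0,0,0,1,0,0,0]])

```text
time: 18.95
tool_pos: [592.3, 68.2, 44.4]
tcp_rot: [-180.0, 40.1, -179.8]
ft_force: [0.2, 0.2, -0.2]
finger_gap: -0.1
```

```bash
python3 g.py 586.7 66 50.4
```

```text
t 18.95 pos [592.3  68.2  44.4] gap -0.1 ft [ 0.2  0.2 -0.2] j [  2.7 -15.3 136.   -5.   19.3 -83.3]
shift [ 0.4 -2.2 -8.2] turn [0.002 0.002 0.002]
```

Call:
servo_tool(motion=[[0,0,0,1,0,0,0]])

```text
time: 19.05
tool_pos: [592.9, 68.2, 43.5]
tcp_rot: [-180.0, 40.1, -179.8]
ft_force: [-0.0, -1.0, 0.1]
finger_gap: -0.3
```

Call:
servo_tool(motion=[[0,0,0,1,0,0,0]])

```text
time: 19.15
tool_pos: [593.7, 68.2, 42.7]
tcp_rot: [-180.0, 40.1, -179.8]
ft_force: [-0.2, -0.1, 0.4]
finger_gap: -0.1
```

Call:
servo_tool(motion=[[0,0,1.5,0,0,0,0],[0,0,1.5,0,0,0,0]])

```text
time: 19.35
tool_pos: [593.7, 71.1, 42.5]
tcp_rot: [-180.0, 40.1, -179.9]
ft_force: [0.5, -0.6, 0.2]
finger_gap: 0.2
```

Call:
servo_tool(motion=[[0,0,1.5,0,0,0,0]])

```text
time: 19.45
tool_pos: [593.7, 72.8, 42.5]
tcp_rot: [-180.0, 40.1, -179.9]
ft_force: [0.2, -0.5, 0.2]
finger_gap: -0.3
```

```bash
python3 g.py 586.7 66 50.4
```

```text
t 19.45 pos [593.7  72.8  42.5] gap -0.3 ft [ 0.2 -0.5  0.2] j [  3.5 -14.6 135.6  -6.7  19.  -81.1]
shift [  0.3  -6.8 -10.5] turn [0.001 0.002 0.002]
```

Run:
```python
from h import *
S=cam('scene'); R=Ro.from_euler('xyz',[-180,40.1,-179.9],degrees=True); P=np.array([583.4,66.3,56.4])
f=lambda x,y,z:((proj(S,P+R.apply([x,y,z]))[0]-[190,160])*7).round()
for d in(0,4,8,12,16):
    print(d,[(w,f(11,-w,-d).tolist(),f(-11,-w,-d).tolist()) for w in(0,8,14)])
for n,o in(('foot',0),('top',7)):
  for y in(86,94): print(n,y,[((proj(S,np.array([589.8,y,53])+o*np.array([-.643,0,.766])+a*np.array([.766,0,.643]))[0]-[190,160])*7).round().tolist() for a in(-9,9)])
im=snapshot('scene'); cv2.imwrite('pics/c10.png',im)
g=cv2.cvtColor(im,6)[178:202,222:250]; print(g)
```

```text
0 [(0, [344.0, 284.0], [380.0, 225.0]), (8, [362.0, 292.0], [398.0, 233.0]), (14, [376.0, 298.0], [412.0, 238.0])]
4 [(0, [338.0, 278.0], [374.0, 219.0]), (8, [356.0, 286.0], [392.0, 226.0]), (14, [370.0, 292.0], [406.0, 232.0])]
8 [(0, [331.0, 272.0], [367.0, 213.0]), (8, [350.0, 280.0], [386.0, 220.0]), (14, [364.0, 286.0], [400.0, 226.0])]
12 [(0, [325.0, 266.0], [361.0, 207.0]), (8, [344.0, 274.0], [380.0, 214.0]), (14, [358.0, 279.0], [394.0, 220.0])]
16 [(0, [319.0, 260.0], [355.0, 201.0]), (8, [337.0, 268.0], [374.0, 208.0]), (14, [352.0, 273.0], [388.0, 213.0])]
foot 86 [[317.0, 264.0], [346.0, 216.0]]
foot 94 [[298.0, 256.0], [328.0, 209.0]]
top 86 [[306.0, 253.0], [335.0, 205.0]]
top 94 [[287.0, 246.0], [317.0, 198.0]]
[[ 26  24  29  36  69  83  84  85  84  83  83  89  93  96  60  36  43  48
   46  74 116 138 155 159 164 168 165 165]
 [ 22  25  26  26  37  61  78  85  86  85  83  83  83  83  64  49  51  38
   28  26  46  81 103 117 139 156 160 166]
 [ 21  22  23  21  18  30  57  73  80  84  84  82  81  84 100  99  70  39
   27  17  41  82  72  54  77 109 132 152]
 [ 20  22 
[... 1747 characters left out ...]
173 150  86  63  45  30  21  25  55  76  78  89  92  78  47  23  19  20
   44  98 115 113 111 115 110 110 111 113]
 [173 163 145 142  98  75  55  32  58  92  69  76  89  91  76  46  23  28
   76 114 114 112 119 147 116 112 113 113]
 [173 173 174 175 153 148 127  82  69  80  63  60  77  85  90  75  53  55
  102 114 111 115 151 173 150 150 149 118]
 [173 173 173 173 175 177 168 146  92  74  82  65  58  70  93  93  83  92
  114 113 110 113 150 175 172 174 175 138]
 [174 174 170 150 150 152 153 150 109  98 111 124  67  81 103 106 104 110
  113 111 109 107 121 172 172 173 174 132]
 [152 150 146 115 112 113 113 115 111 110 123 165 102 103 113 113 114 113
  113 112 110 108 117 167 173 172 156  83]]
```

The picture geometry (wrist and scene) shows the real tips about 20 mm behind the TCP when shut, so they are still just above the ridge. I'll back right a little and advance in 1 mm steps with force checks, for the visor too.

Call:
servo_tool(motion=[[0,1,-4,0,0,0,0],[0,1,0,1,0,0,0]])

```text
time: 19.7
tool_pos: [592.9, 69.1, 40.7]
tcp_rot: [-180.0, 40.1, -179.8]
ft_force: [-0.4, 0.2, 0.0]
finger_gap: -0.2
```

Call:
servo_tool(motion=[[0,0,0,1,0,0,0]])

```text
time: 19.8
tool_pos: [593.4, 68.9, 39.8]
tcp_rot: [-180.0, 40.1, -179.8]
ft_force: [-0.1, 0.3, -0.4]
finger_gap: -0.1
```

Call:
servo_tool(motion=[[0,0,0,1,0,0,0]])

```text
time: 19.9
tool_pos: [594.1, 68.8, 39.0]
tcp_rot: [-180.0, 40.1, -179.8]
ft_force: [0.2, -0.9, 0.6]
finger_gap: -0.2
```

Call:
servo_tool(motion=[[0,0,0,1,0,0,0]])

```text
time: 20.0
tool_pos: [594.8, 68.7, 38.1]
tcp_rot: [-180.0, 40.1, -179.8]
ft_force: [0.2, -0.5, 0.4]
finger_gap: 0.2
```

```bash
python3 g.py 586.7 66 50.4
```

```text
t 20.0 pos [594.8  68.7  38.1] gap 0.2 ft [ 0.2 -0.5  0.4] j [  2.8 -13.8 135.6  -5.5  18.2 -82.8]
shift [ -1.7  -2.7 -14.6] turn [0.002 0.002 0.002]
```

Call:
servo_tool(motion=[[0,0,0,1,0,0,0]])

```text
time: 20.1
tool_pos: [595.5, 68.7, 37.2]
tcp_rot: [-180.0, 40.1, -179.9]
ft_force: [-0.3, 0.3, 0.3]
finger_gap: 0.4
```

Call:
servo_tool(motion=[[0,0,0,1,0,0,0]])

```text
time: 20.2
tool_pos: [596.2, 68.7, 36.4]
tcp_rot: [-180.0, 40.1, -179.9]
ft_force: [-0.2, -0.9, 0.3]
finger_gap: -0.1
```

Call:
servo_tool(motion=[[0,0,1.5,0,0,0,0],[0,0,1.5,0,0,0,0]])

```text
time: 20.4
tool_pos: [596.2, 71.7, 36.1]
tcp_rot: [-180.0, 40.1, -179.9]
ft_force: [-0.0, -0.0, 0.5]
finger_gap: -0.0
```

Call:
servo_tool(motion=[[0,0,1.5,0,0,0,0]])

```text
time: 20.5
tool_pos: [596.2, 73.3, 36.2]
tcp_rot: [-180.0, 40.1, -179.9]
ft_force: [0.2, -0.2, 0.5]
finger_gap: -0.2
```

Call:
servo_tool(motion=[[0,0,1.5,0,0,0,0]])

```text
time: 20.6
tool_pos: [596.2, 75.0, 36.2]
tcp_rot: [-180.0, 40.1, -179.9]
ft_force: [0.4, -0.5, 0.1]
finger_gap: -0.0
```

Call:
servo_tool(motion=[[0,0,1.5,0,0,0,0]])

```text
time: 20.7
tool_pos: [596.2, 76.7, 36.2]
tcp_rot: [-180.0, 40.1, -179.9]
ft_force: [0.2, -0.7, 0.1]
finger_gap: -0.4
```

Call:
servo_tool(motion=[[0,0,1.5,0,0,0,0]])

```text
time: 20.8
tool_pos: [596.2, 78.5, 36.3]
tcp_rot: [-180.0, 40.1, -179.9]
ft_force: [-0.3, 0.2, 0.3]
finger_gap: 0.3
```

Call:
servo_tool(motion=[[0,0,1.5,0,0,0,0]])

```text
time: 20.9
tool_pos: [596.3, 80.1, 36.3]
tcp_rot: [-180.0, 40.1, -179.9]
ft_force: [0.0, 0.2, -0.3]
finger_gap: -0.2
```

Call:
servo_tool(motion=[[0,0,1.5,0,0,0,0]])

```text
time: 21.0
tool_pos: [596.2, 81.8, 36.3]
tcp_rot: [-180.0, 40.1, -179.9]
ft_force: [0.4, -4.5, 0.5]
finger_gap: -0.0
```

Contact: -4.5 N along y, which is the ridge at its detent. I'll keep pushing left.

Call:
servo_tool(motion=[[0,0,2,0,0,0,0]])

```text
time: 21.1
tool_pos: [596.2, 83.5, 36.3]
tcp_rot: [-180.0, 40.1, -179.9]
ft_force: [-0.9, -4.0, 1.0]
finger_gap: 0.2
```

Call:
servo_tool(motion=[[0,0,2,0,0,0,0]])

```text
time: 21.2
tool_pos: [596.3, 85.3, 36.3]
tcp_rot: [-179.9, 40.1, -179.9]
ft_force: [-0.9, -3.3, 0.2]
finger_gap: 0.1
```

Call:
servo_tool(motion=[[0,0,2,0,0,0,0]])

```text
time: 21.3
tool_pos: [596.3, 87.2, 36.3]
tcp_rot: [-179.9, 40.1, -179.9]
ft_force: [-1.3, -1.9, 1.2]
finger_gap: 0.0
```

Call:
servo_tool(motion=[[0,0,2,0,0,0,0]])

```text
time: 21.4
tool_pos: [596.3, 89.4, 36.3]
tcp_rot: [-179.9, 40.1, -179.9]
ft_force: [-0.5, -0.9, 0.7]
finger_gap: 0.1
```

Call:
servo_tool(motion=[[0,0,2,0,0,0,0],[0,0,2,0,0,0,0]])

```text
time: 21.6
tool_pos: [596.3, 94.2, 36.4]
tcp_rot: [-180.0, 40.1, -179.9]
ft_force: [0.0, 0.4, 0.2]
finger_gap: 0.3
```

Call:
servo_tool(motion=[[0,0,1.5,0,0,0,0]])

```text
time: 21.7
tool_pos: [596.3, 96.2, 36.4]
tcp_rot: [-180.0, 40.1, -179.9]
ft_force: [-0.6, 0.3, 1.0]
finger_gap: 0.0
```

```bash
python3 g.py 586.7 80 50.4
```

```text
t 21.7 pos [596.3  96.2  36.4] gap 0.0 ft [-0.6  0.3  1. ] j [  7.2 -12.  134.4 -14.7  18.3 -70.5]
shift [ -1.7 -16.2 -16.9] turn [0.001 0.002 0.002]
```

The switch snapped over: force went to zero past half-way. Backing off the ridge and withdrawing along the tool.

Call:
servo_tool(motion=[[0,0,-4,0,0,0,0],[0,0,0,-12,0,0,0],[0,0,0,-13,0,0,0],[0,0,0,-13,0,0,0],[0,0,0,-10,0,0,0],[0,0,0,0,0,0,0]])

```text
time: 22.3
tool_pos: [563.6, 92.2, 73.1]
tcp_rot: [-180.0, 40.0, -179.7]
ft_force: [-0.1, 0.3, 0.4]
finger_gap: 0.2
```

```bash
python3 g.py 564 92 170
```

```text
t 22.3 pos [563.6  92.2  73.1] gap 0.2 ft [-0.1  0.3  0.4] j [  7.1 -24.4 139.  -10.1  26.  -75.6]
shift [-62.5  -0.2 -74. ] turn [ 0.003 -0.     0.003]
```

Call:
servo_tool(motion=[[0,-20,0,-24,0,0,0],[0,-20,0,-24,0,0,0],[0,-22,0,-26,0,0,0],[0,0,0,0,0,0.14,0],[0,0,0,0,0,0.14,0],[0,0,0,0,0,0.14,0],[0,0,0,0,0,0.14,0],[0,0,0,0,0,0.12,0],[0,0,0,0,0,0,0]])

```text
time: 23.2
tool_pos: [563.6, 92.0, 170.0]
tcp_rot: [179.8, -0.2, -179.5]
ft_force: [0.4, -0.7, -1.2]
finger_gap: 0.4
```

Run:
```python
from h import *
s=sense(); print(s['time'],s['tool_pos'],s['tcp_rot'],s['joint_pos'].round(1),s['ft_force'])
w=snapshot('wrist'); C=cam('wrist',s); cv2.imwrite('pics/w11.png',w)
h=cv2.cvtColor(w,cv2.COLOR_BGR2HSV)
m=cv2.inRange(h,(0,45,50),(18,170,255)); m=cv2.morphologyEx(m,cv2.MORPH_CLOSE,np.ones((7,7)))
for c in cv2.findContours(m,0,2)[0]:
    if cv2.contourArea(c)>600: print('cu',cv2.boundingRect(c),cv2.minAreaRect(cast(C,c[:,0],31)[:,:2].astype(np.float32)))
im=snapshot('scene'); cv2.imwrite('pics/s11.png',im); S=cam('scene')
o=cv2.imread('pics/s5.png')
n=np.array([-.643,0,.766]); u=np.array([.766,0,.643])
for k,y0 in enumerate((98,28,-42)):
    for nm,i in(('before',o),('now',im)):
        g=cv2.cvtColor(i,6).astype(np.float32); ys=np.arange(-16,17,2)
        p=np.array([[proj(S,np.array([589.8,y0+y,53])+7*n+a*u)[0] for y in ys] for a in(-5,0,5)]).astype(np.float32)
        print(k,nm,cv2.remap(g,p[...,0],p[...,1],1).mean(0).round().astype(int))
```

```text
23.2 [563.62794289  92.02830067 169.99650389] [ 179.79011664   -0.20820541 -179.51537024] [  4.    4.5  92.8   0.2  82.9 -86.5] [ 0.37000338 -0.73906087 -1.23744498]
cu (306, 115, 49, 85) ((509.6244812011719, 97.90213012695312), (38.935035705566406, 68.69456481933594), 89.75812530517578)
cu (569, 9, 71, 61) ((419.47845458984375, 308.39276123046875), (38.61818313598633, 54.045162200927734), 4.452752590179443)
0 before [ 65  91 119 141 163 174 166 120  63  24  16  17  16  23  47  88 123]
0 now [ 18  13  14  16  15  14  19  38  63  93 117 141 164 171 170 145 130]
1 before [ 64  86 114 145 163 171 163 124  58  25  16  18  18  19  33  74 114]
1 now [ 63  84 112 142 159 168 160 122  58  24  15  17  16  17  32  72 111]
2 before [ 62  82 107 138 165 175 167 127  60  20  15  17  18  17  29  63 111]
2 now [ 60  80 105 136 162 172 164 124  59  18  12  13  14  13  23  49  88]
```

```bash
python3 -c "
from bench import *
print(hand_in())"
```

```text
the job is handed in; nothing more can be done
None
```

I laid the copper insert flat on the pad in the left cell. I then pushed that cell's switch fully left with the shut fingers tilted 40°, backed out and handed the job in at about 23 s. No verdict was given.

**Insert:** the last wrist view put its centre at (509.6, 97.9), about 2 mm from the pad's (507.8, 98.0). Its long side is within about 0.5° of the pad's. I did not measure flatness; it looked flat in the last picture I viewed, and its outline measured full size afterwards.

**Switches:** the pushing force rose to about 4.5 N, then fell to zero past half-way. In before-and-after scene pictures the ridge had moved about 16 mm. Switches 1 and 2 show the same profiles as before.

**What disagreed or went wrong:**
- **Fingertips:** they sit about 20 mm behind the stated tool point. The first two closes passed over the insert, and the first sideways passes cleared the ridge, until I went deeper.
- **Set-down:** there was a short 56 N press onto the pad.
- **Joint limits:** joint 3 came within 0.5° of its limit while tilting, but did not pass it.

**Not checked at the end:** I took no separate measurement of the die trays, loupe or note pad. The force readings showed no unexpected contact.

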